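Load, latch and start the tile tumbler

TASK

Put every loose bar-shaped tile offcut (each about 7 cm long) lying on the table into the chest of the tumbler, in any order, and then shut the lid. With the lid shut and the latch lever still up, swing the wire bail over so that it hooks behind the keeper on the lid, then press the lever down past centre until it lies home and holds, and last press the start button fully down and let it come up again. Leave the canister, the glue tube and the eraser where they are.

Things in the scene. Friction and masses are not known exactly. Their poses are not given: they have to be found in the camera images.
- tumbler: heavy grey bench tumbler for rounding tile offcuts, 80 mm high, 200 mm wide (y). Its x points away from the robot, y left, z up; origin on the table. From x = -175 (front) to -50 mm it is a flat deck, 80 mm high, with a draw latch in the middle and a push button at the right; from x = -50 to +90 mm an open-topped chest with 8 mm walls and a lid hinged at the rear
- chest_in (a point): centre of the inner floor of the chest, 20 mm above the table; axes as the tumbler's. The inside measures about 132 mm (x) by 184 mm (y) and is 60 mm deep up to the rim
- lid (a joint): lid angle in rad: 0 shut, flat on the rim (upper face 90 mm above the table), 1.57 upright, at most 1.75; hinged on the chest's rear rim, 80 mm above the table. A flat plate 140 mm long, 200 mm wide, 10 mm thick; it stays at any angle, and a light push of 1 to 4 N near its free edge moves it
- lid_hinge (a point): middle of the lid's rear edge, half way through its thickness: 5 mm off the hinge axis, 85 mm above the table when shut (axes turn with the lid; with the lid shut they are the tumbler's)
- lid_edge (a point): middle of the lid's free edge, half way through its thickness, 140 mm from the hinge; axes turn with the lid, z is the normal of its outer (upper) face
- keeper (a point): catching point of the keeper: middle of the rear face of an upright steel catch (22 mm wide, 5 mm thick, 10 mm high) on a 4 mm steel foot (36 mm long, most of it behind the catch) on the lid, about 25 mm behind the lid's free edge. The point is 2.5 mm above the foot, 96.5 mm above the table when shut; axes turn with the lid (shut: x to the rear, z up)
- lever_pivot (a point): axis of the latch lever, 94 mm above the table and 72.5 mm in front of the keeper point of the shut lid (x = -100 mm, y = 0 of the tumbler); axes as the tumbler's
- lever (a joint): latch lever angle in rad: 0 home (flat, pointing to the front, past centre, at its stop, 14 mm above the deck), about 0.2 dead centre when hooked, 1.57 upright, 2.0 fully back (leaning to the lid). It turns in the tumbler's x-z plane and stays where it is left (about 1.5 N at its tip); hooked, a push of a few N near the tip takes it past centre, where it stays
- lever_tip (a point): free end of the latch lever, a steel plate 20 mm wide, 5 mm thick, 60 mm long from the pivot; middle of its thickness; axes turn with the lever, z is the normal of the face that looks up when home and to the lid when upright
- bail_pivot (a point): pin on the lever, 18 mm from the lever's axis toward its tip, about which the wire bail turns
- bail_bar (a point): middle of the cross bar of the wire bail, a steel loop (5 mm wire, 37 mm between its legs) that straddles the lever; the bar is 90.5 mm from the bail pivot. It swings loosely over the lever in the tumbler's x-z plane. It starts tipped back on a stop, 20 to 35 deg past upright toward the robot; with the lever up it can be swung over to lie behind the keeper (10 to 18 mm to spare) by its weight
- start_button (a joint): press of the start button in m: 0 released, 0.006 fully down; a spring returns it (5 N fully down)
- start_button_top (a point): middle of the top of the start button, a black round cap of 32 mm diameter on the right side of the deck (x = -115 mm, y = -65 mm of the tumbler); it is pressed straight down
- tub: bystander: clear square canister with glass tesserae, 122x111x120 mm; origin at its underside
- glue: bystander: tube of craft glue lying down, 32x119x24 mm; origin at its underside
- eraser: bystander: eraser in a card sleeve, 20x43x12 mm; origin at its underside
- offcut0: loose offcut of glazed trim tile (terracotta with a blue glazed top), a bar 68 mm long (its x), 28 mm wide (y), 22 mm high (z); origin at the middle of its underside; about 90 g; may be absent
- offcut1: loose offcut of glazed trim tile (terracotta with a blue glazed top), a bar 72 mm long (its x), 28 mm wide (y), 22 mm high (z); origin at the middle of its underside; about 90 g; may be absent
- offcut2: loose offcut of glazed trim tile (terracotta with a blue glazed top), a bar 64 mm long (its x), 28 mm wide (y), 22 mm high (z); origin at the middle of its underside; about 90 g; may be absent
- offcut3: loose offcut of glazed trim tile (terracotta with a blue glazed top), a bar 76 mm long (its x), 28 mm wide (y), 22 mm high (z); origin at the middle of its underside; about 90 g; may be absent
- offcut4: loose offcut of glazed trim tile (terracotta with a blue glazed top), a bar 70 mm long (its x), 28 mm wide (y), 22 mm high (z); origin at the middle of its underside; about 90 g; may be absent
There are look-alikes about, which are no part of the job. What is shaped like the offcut3 but pink or red is not meant.

How it is judged:
By the outcome, as a careful person would: the job done as asked, in the order asked, and still so for the second after the job is handed in, with the robot touching nothing.
Of offcut0, offcut1, offcut2, offcut3, offcut4 only 3 to 5 are there at a start; the rules pass over those that are not, and their reading is None.
At some moment in a run one of offcut0, offcut1, offcut2, offcut3, offcut4 may be knocked a few centimetres aside while the robot is not near it.
Once in a run the grip may slacken for a moment while it holds something.
It also fails if it takes over 210 s, if anything falls off the work surface, if the arm or the gripper's body presses on something with over 40 N, if the wrist force passes 120 N, or if a joint passes its speed limit or range.

ROBOT

A 6-joint arm with a two-finger parallel gripper is mounted at the origin on a cart in front of the work surface, level with it; the furniture and walls round the work are solid. World frame = base frame: x ahead of the robot, y to its left, z up, the work surface at z = 0. Lengths are in m, angles in rad, forces in N, time in s.
With the tool pointing down it reaches from about 0.3 to 0.825 m from the base axis. Payload 5.4 kg.
Tool frame: the origin (TCP) lies at the very end of the fingers, on their centre line; the grasp point (between the pads) lies 19 mm behind it; z points along the fingers, x is the direction in which the jaws open and shut, and the axes are right-handed (so a half turn about z gives the same grasp; the last joint's range is limited). The gripper opens to 92 mm and grips with 3 to 60 N. Pads are 20 mm wide; open, the fingers measure 128 mm over their backs; the gripper's body (75 mm by 189 mm) begins 69 mm behind the grasp point.
Start: joints at [-1.33, 0.158, 1.597, -0, 1.386, -0.21], TCP at [0.25, -0.518, 0.215] pointing down, gripper open.
Joint ranges: [-2.91, 2.91], [-0.94, 2.29], [0.18, 2.7], [-1.29, 4.43], [0.17, 2.64], [-3, 3]. Speed limits (rad/s): [2.57, 2.57, 3.14, 3.14, 3.14, 3.14].

INTERFACE

Orientations are given as a rotation vector (axis times angle).
In Python, from workcell import bot gives the robot as it stands. Calls block until the motion is done:
- bot.goto(position, orientation): joint-space move of the TCP to a pose.
- bot.line_to(position, rot=None, max_speed=0.15): straight line of the TCP; rot=None keeps the orientation; max_speed is the mean speed in m/s.
- bot.set_joints(angles): joint-space move.
- bot.set_gripper(opening, newtons=None): opening from 0.0 (shut) to 1.0 (fully open); newtons is the grip in N (None keeps the last); returns when the fingers have stopped.
- bot.hold(seconds).
- bot.inverse_kinematics(position, orientation): joint angles nearest the present ones, or None.
- bot.read_camera(name): name is "scene" or "top"; returns a dict with "pixels" (400x640x3 uint8, blue, green, red), "fx", "fy", "cx", "cy" (pixels), "R" (3x3) and "t" (3): a world point X has camera coordinates R X + t. Camera axes: x right, y down, z forward; pixel columns grow to the right and rows downward; lengths in m; the calibration is good to about 2 mm. A picture is of the moment at which its call begins. There is no depth.
A pose or a line that the arm cannot do raises bot.MotionError and nothing moves.
- bot.job_done(): hands the job in, once; it reports no verdict.
Readings, each from a call of its own:
- bot.current_clock(): time.
- bot.current_joints(): joint angles.
- bot.current_joint_vel(): joint speeds.
- bot.current_effort(): joint torques, N m.
- bot.current_ee_pos(): TCP position.
- bot.current_tool_rot(): TCP orientation.
- bot.current_contact_force(): force on the tool from outside, world axes, zero at the start.
- bot.current_ft_torque(): the same for the moment, N m.
- bot.current_opening(): opening from 0.0 (shut) to 1.0 (fully open).
Only numpy, scipy, OpenCV 4.12 (cv2) and the standard library are available. Lean on these libraries where they do the work, as an engineer would, in place of code of your own. Each camera call takes 0.05 s, during which the arm holds its last target. There are 200 camera calls.

## Working session

There is one attempt and no reset: what is moved stays moved. The work goes in short steps, each a Python script; the robot and the scene stay as the last script left them, time stands still between calls to the robot, and variables do not carry over. Pictures are saved under pics/ and viewed, about 12 in all and at most 16, crops included, and the job is handed in when it is done.

```bash
ls; mkdir -p pics; python3 - <<'E'
from workcell import bot
import cv2,numpy as np
for n in("scene","top"):
    c=bot.read_camera(n); cv2.imwrite(f"pics/{n}0.png",c["pixels"])
    print(n,c["fx"],c["fy"],c["cx"],c["cy"],np.round(c["R"],4).tolist(),np.round(c["t"],4).tolist(), "pos",(-np.array(c["R"]).T@np.array(c["t"])).round(3))
print(bot.current_clock(),bot.current_tool_rot(),bot.current_opening())
E
```

```text
pics
scene 382.0461380285052 382.0461380285052 314.69128047170983 200.1872084361222 [[-0.8724, -0.4888, 0.0069], [-0.3477, 0.6106, -0.7115], [0.3436, -0.6231, -0.7026]] [0.4922, 0.2475, 1.2759] pos [0.077 0.885 1.069]
top 456.6825388335409 456.6825388335409 321.1312924501486 204.35456863976052 [[-0.0122, -0.9999, 0.0047], [-0.846, 0.0078, -0.5332], [0.5331, -0.0105, -0.846]] [0.0139, 0.5232, 1.7795] pos [-0.506  0.028  1.784]
0.1 [-2.66076284e+00  1.66813217e+00  1.91294526e-03] 0.9981815643095996
```

View pics/top0.png

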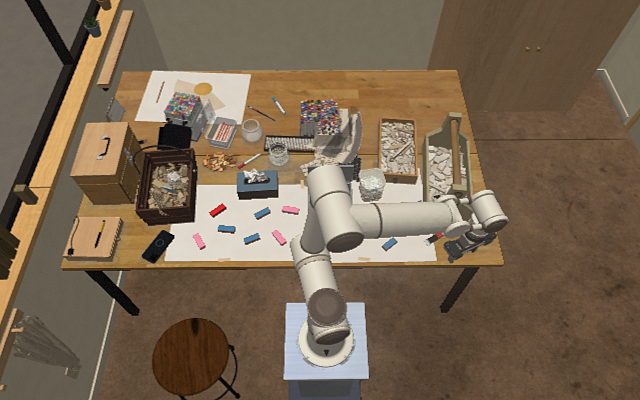

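View pics/scene0.png

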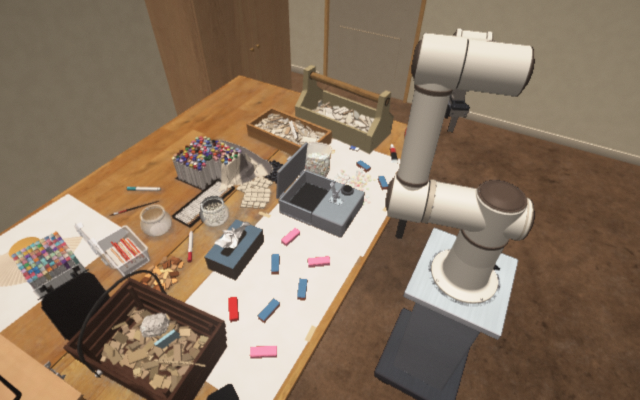

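```bash
cat > h.py <<'E'
from workcell import bot
import cv2,numpy as np
from scipy.spatial.transform import Rotation as Ro
def cam(n): 
    c=bot.read_camera(n); c["R"]=np.array(c["R"]); c["t"]=np.array(c["t"]).ravel(); return c
def ray(c,u,v):
    d=c["R"].T@np.array([(u-c["cx"])/c["fx"],(v-c["cy"])/c["fy"],1]); return -c["R"].T@c["t"],d/np.linalg.norm(d)
def onz(c,u,v,z):
    o,d=ray(c,u,v); return o+d*(z-o[2])/d[2]
def two(c1,p1,c2,p2):
    o1,d1=ray(c1,*p1); o2,d2=ray(c2,*p2)
    s=np.linalg.lstsq(np.c_[d1,-d2],o2-o1,rcond=None)[0]
    a,b=o1+s[0]*d1,o2+s[1]*d2; return (a+b)/2,np.linalg.norm(a-b)
def proj(c,X):
    p=c["R"]@np.asarray(X,float)+c["t"]; return np.array([c["fx"]*p[0]/p[2]+c["cx"],c["fy"]*p[1]/p[2]+c["cy"]])
def down(yaw): # tool z down, tool x (jaw) along world angle yaw
    x=np.array([np.cos(yaw),np.sin(yaw),0]); z=np.array([0,0,-1.]); return Ro.from_matrix(np.c_[x,np.cross(z,x),z]).as_rotvec()
def crop(c,u0,v0,u1,v1,k,name):
    cv2.imwrite("pics/"+name,cv2.resize(c["pixels"][v0:v1,u0:u1],None,fx=k,fy=k,interpolation=cv2.INTER_CUBIC))
def bars(c,lo=(95,90,40),hi=(118,255,255),zt=.022,amin=40):
    m=cv2.inRange(cv2.cvtColor(c["pixels"],cv2.COLOR_BGR2HSV),lo,hi); out=[]
    for k in cv2.findContours(m,cv2.RETR_EXTERNAL,cv2.CHAIN_APPROX_NONE)[0]:
        if cv2.contourArea(k)<amin: continue
        P=np.array([onz(c,u,v,zt)[:2] for u,v in k[:,0]],np.float32)
        (x,y),(a,b),_=r=cv2.minAreaRect(P*1000); q=cv2.boxPoints(r); e1,e2=q[1]-q[0],q[2]-q[1]
        e=e1 if np.hypot(*e1)>np.hypot(*e2) else e2
        out.append((k[:,0].mean(0).round(0),x/1e3,y/1e3,max(a,b),min(a,b),np.arctan2(e[1],e[0])))
    return out
E
python3 - <<'E'
from h import *
bot.set_joints([-2.4,0.158,1.597,0,1.386,-.21])
for n in("scene","top"):
    c=cam(n); cv2.imwrite(f"pics/{n}1.png",c["pixels"])
    print(n)
    for b in bars(c): print(b[0],np.round(b[1:],3), c["pixels"][int(b[0][1]),int(b[0][0])])
    if n=="scene":a=c["pixels"][130:250,260:420]
    else: b=c["pixels"][150:270,180:480]
cv2.imwrite("pics/s1c.png",cv2.resize(a,None,fx=5,fy=5,interpolation=2)); cv2.imwrite("pics/t1c.png",cv2.resize(b,None,fx=2.6,fy=2.6,interpolation=2))
print(bot.current_clock())
E
```

```text
scene
[268. 309.] [ 0.482  0.433 67.768 20.922  1.402] [173 142 104]
[302. 288.] [ 0.431  0.32  59.474 20.794 -1.138] [171 142 104]
[275. 263.] [ 0.56   0.28  62.296 20.268 -0.992] [166 137  99]
top
[251. 238.] [ 0.436  0.314 63.83  23.764 -1.124] [161 126  82]
[226. 228.] [ 0.486  0.428 72.295 25.796  1.449] [159 124  78]
[262. 212.] [ 0.565  0.274 66.091 21.158 -1.035] [152 122  82]
2.3083
```

View pics/s1c.png

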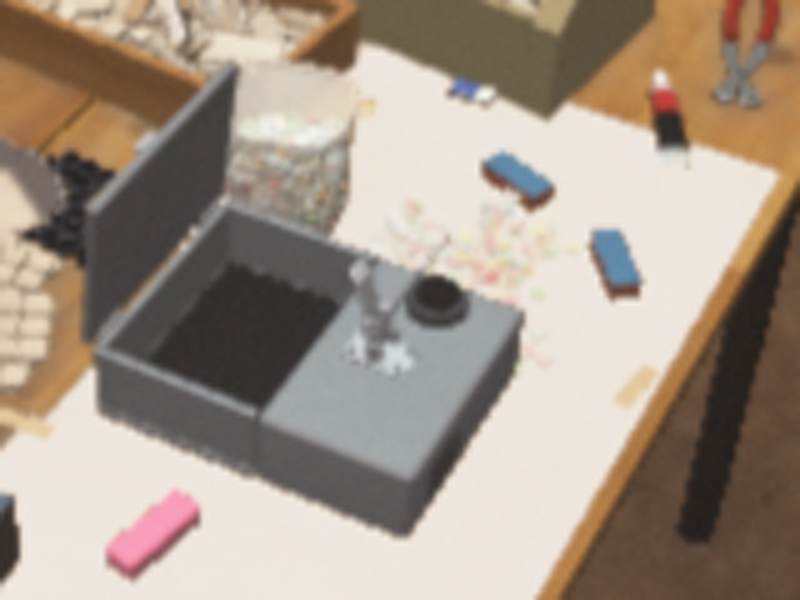

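View pics/t1c.png

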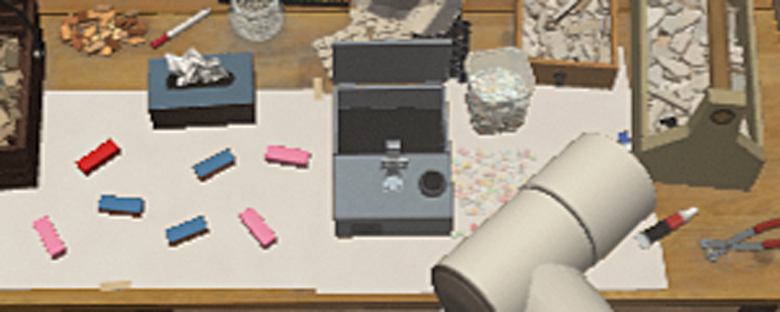

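```bash
python3 - <<'E'
from h import *
c=cam("scene")
for b in bars(c,amin=15): print(b[0],np.round(b[1:],3))
crop(c,275,135,375,235,6,"s2c.png")
c=cam("top"); crop(c,300,160,380,245,7,"t2c.png")
E
```

```text
[268. 309.] [ 0.482  0.433 67.768 20.922  1.402]
[302. 288.] [ 0.431  0.32  59.74  20.794 -1.138]
[ 34. 270.] [ 1.225  0.695 28.916 25.393 -0.108]
[275. 263.] [ 0.56   0.28  62.296 20.268 -0.992]
[383. 181.] [ 0.401 -0.281 51.305 18.054 -0.924]
[363. 164.] [ 0.515 -0.339 51.67  16.468 -0.346]
```

View pics/s2c.png

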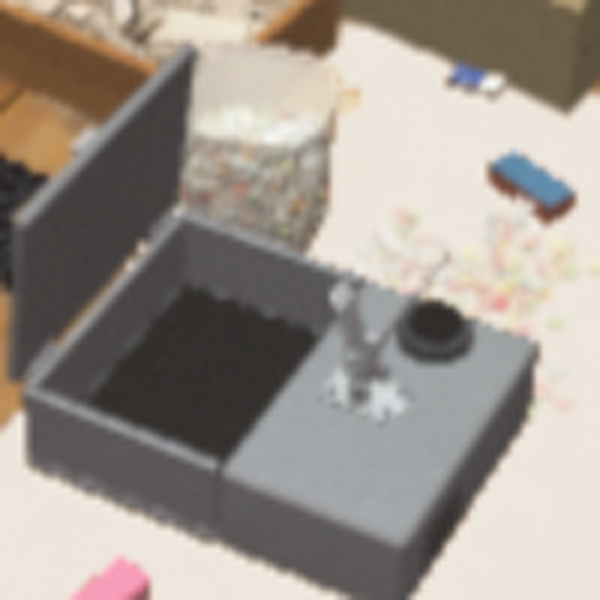

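View pics/t2c.png

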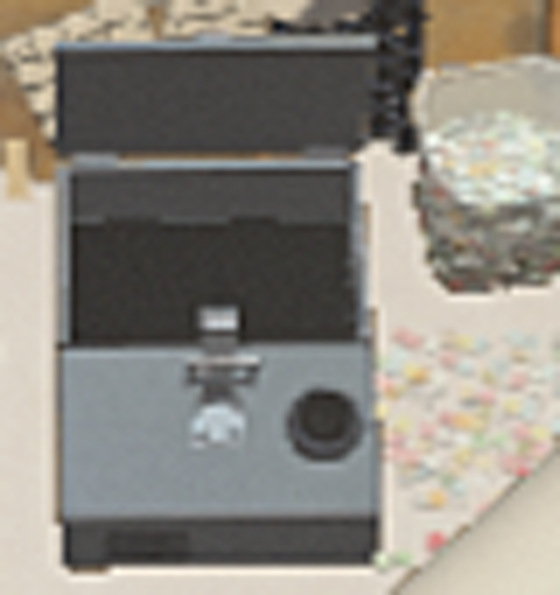

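```bash
python3 - <<'E'
from h import *
s=cam("scene");t=cam("top")
S=lambda x,y:((x+.5)/6-.5+275,(y+.5)/6-.5+135)
T=lambda x,y:((x+.5)/7-.5+300,(y+.5)/7-.5+160)
for n,a,b in [("FL",(403,543),(64,517)),("FR",(537,346),(379,515)),("join L",(218,467),(62,346)),("RL",(27,392),(58,166)),("button",(437,318),(325,417)),("levertip",(342,292),(220,312)),("lidtopL",(15,222),(58,44)),("lidtopR",(192,48),(378,40)),]:
    z=.08
    print(n,two(s,S(*a),t,T(*b)),onz(s,*S(*a),z)[:2],onz(t,*T(*b),z)[:2])
E
```

```text
FL (array([0.42343222, 0.06226538, 0.07473292]), np.float64(0.004146292101084371)) [0.41948856 0.06783054] [0.42287414 0.06176142]
FR (array([ 0.42367318, -0.12934657,  0.07401908]), np.float64(0.003576203712066609)) [ 0.41977078 -0.12205358] [ 0.42241709 -0.12920108]
join L (array([0.54571306, 0.06357452, 0.07550136]), np.float64(0.002787628776493675)) [0.54208367 0.06808521] [0.5445603  0.06329414]
RL (array([0.68076732, 0.06654186, 0.07658059]), np.float64(0.005607506845070678)) [0.67544138 0.07091382] [0.68178836 0.06625186]
button (array([ 0.4799369 , -0.09773937,  0.09725711]), np.float64(0.00262044315222447)) [ 0.48568103 -0.11428796] [ 0.49153504 -0.09928734]
levertip (array([ 0.51719634, -0.03284424,  0.15552855]), np.float64(0.006818131162581839)) [ 0.54955801 -0.1062197 ] [ 0.56881419 -0.03623317]
lidtopL (array([0.68038071, 0.06370303, 0.21053898]), np.float64(0.0027414153648848004)) [ 0.77018029 -0.06010389] [0.78062899 0.06657882]
lidtopR (array([ 0.67794994, -0.13267652,  0.21205003]), np.float64(0.006996947110473667)) [ 0.76561539 -0.28631139] [ 0.7821194  -0.14661349]
```

```bash
cat >> h.py <<'E'
HI=.30; CH=np.array([.614,-.031])
def jgo(p,yaw):
    """joint move, tool down, choosing the half turn with the smaller last joint"""
    best=None
    for y in(yaw,yaw+np.pi,yaw-np.pi):
        q=bot.inverse_kinematics(list(p),list(down(y)))
        if q is not None and (best is None or abs(q[5])<abs(best[0][5])): best=(q,y)
    bot.set_joints(list(best[0])); return best[1]
def look():
    s=[b for b in bars(cam("scene"),amin=15)]; t=[b for b in bars(cam("top"),amin=30)]
    ok=lambda b:.3<b[1]<.75 and -.5<b[2]<.6 and 40<b[3]<85 and b[4]<36
    inch=lambda b:abs(b[1]-.62)<.1 and abs(b[2]+.03)<.1
    return [[(round(float(b[1]),3),round(float(b[2]),3),round(float(b[3])),round(float(b[4])),round(float(b[5]),2)) for b in L if ok(b) and not inch(b)] for L in(s,t)]
def pick(x,y,a,op=.62):
    up=bot.current_ee_pos()
    if up[2]<HI-.01: bot.line_to([up[0],up[1],HI],max_speed=.25)
    bot.set_gripper(op,40)
    jgo([x,y,.12],a+np.pi/2)
    bot.line_to([x,y,.004],max_speed=.1)
    bot.set_gripper(0,40); bot.line_to([x,y,HI],max_speed=.25)
    print("pick",bot.current_opening(),np.round(bot.current_contact_force(),1),bot.current_clock())
    return .2<bot.current_opening()<.42
def drop(dy,z=.055):
    x,y=CH[0],CH[1]+dy
    jgo([x,y,HI],np.pi/2); print("over",bot.current_opening())
    bot.line_to([x,y,z],max_speed=.2); bot.set_gripper(.5); bot.line_to([x,y,HI],max_speed=.3)
    print("dropped",bot.current_clock())
E
python3 - <<'E'
from h import *
jgo([.25,-.40,.32],0); print(bot.current_clock())
if pick(.434,.317,-1.13): drop(.045)
for L in look(): print(L)
c=cam("top"); crop(c,180,150,480,270,2.6,"t3.png")
E
```

```text
4.65
pick 0.29748350677526614 [-1.1  1.  -1.5] 11.2167
over 0.2992727549902987
dropped 15.3417
[(0.482, 0.433, 68, 21, 1.4), (0.56, 0.28, 62, 20, -0.99), (0.401, -0.281, 51, 18, -0.92), (0.515, -0.339, 52, 16, -0.35)]
[(0.405, -0.287, 57, 23, -0.9), (0.519, -0.346, 60, 21, -0.38)]
```

View pics/t3.png

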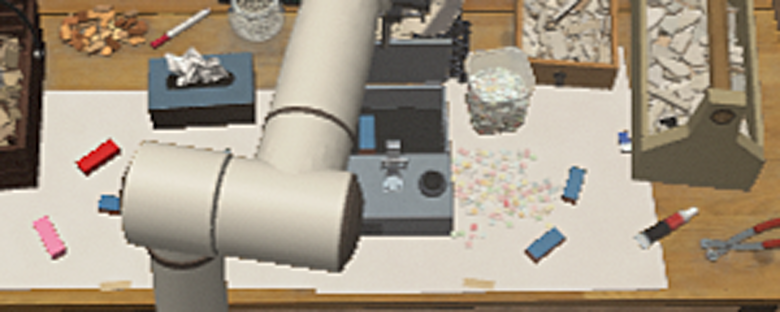

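```bash
sed -i 's/jgo(\[x,y,.12\],a+np.pi\/2)/jgo([x,y,HI],a+np.pi\/2); bot.line_to([x,y,.08],max_speed=.25)/' h.py
cat >> h.py <<'E'
def find(x0,y0):
    """averaged pose from the views that see the bar nearest the expected spot"""
    s,t=look(); near=lambda L:[b for b in L if np.hypot(b[0]-x0,b[1]-y0)<.09]
    s,t=near(s),near(t); print("find",s,t)
    if t and t[0][2]>52 and s: return np.mean([s[0][:2],t[0][:2]],0),t[0][4]
    if s: return np.array(s[0][:2])+[.002,-.0025],s[0][4]
    return None
E
python3 - <<'E'
from h import *
for x,y,dy,z in[(.403,-.284,-.045,.055),(.517,-.342,0,.06)]:
    r=find(x,y)
    if r is None: print("lost");break
    (x,y),a=r; print(x,y,a)
    if not pick(x,y,a): print("miss");break
    drop(dy,z)
for L in look(): print(L)
c=cam("scene"); crop(c,240,130,420,330,2.9,"s4.png")
E
```

```text
find [(0.401, -0.281, 51, 18, -0.92)] [(0.405, -0.287, 57, 23, -0.9)]
0.403 -0.28400000000000003 -0.9
pick 0.30000626178943524 [-0.1  0.8 -1.7] 22.2667
over 0.3018513052054234
dropped 27.4333
find [(0.515, -0.339, 52, 16, -0.35)] [(0.519, -0.346, 60, 21, -0.38)]
0.517 -0.3425 -0.38
pick 0.299729785608857 [ 0.7 -0.3 -1.3] 32.8167
over 0.2959937923923291
dropped 36.8167
[(0.482, 0.433, 68, 21, 1.4), (0.56, 0.28, 62, 20, -0.99)]
[(0.488, 0.439, 50, 25, 1.56)]
```

View pics/s4.png

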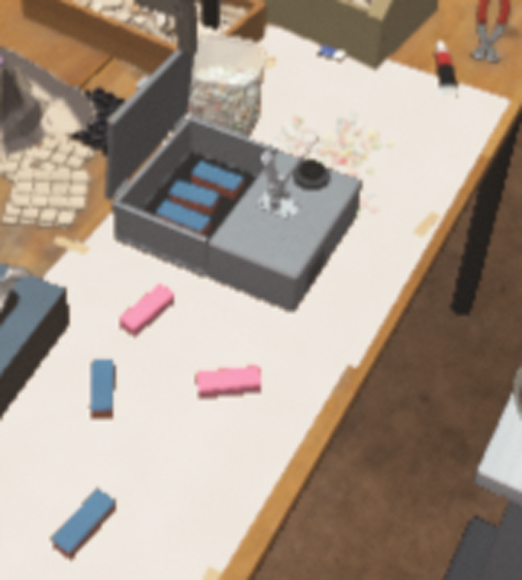

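```bash
python3 - <<'E'
from h import *
c=cam("top");
for u,v,z in[(238,198,0),(278,197,0),(238,187,.07),(278,187,.07),(238,187,.09),(278,172,.09),(258,172,.12)]: print(u,v,z,onz(c,u,v,z).round(3))
r=find(.484,.43); (x,y),a=r
if pick(x,y,a): drop(-.045,.065)
print(look()); c=cam("scene"); crop(c,200,130,380,330,2.9,"s5.png")
E
```

```text
238 198 0 [0.657 0.393 0.   ]
278 197 0 [0.661 0.207 0.   ]
238 187 0.07 [0.671 0.384 0.07 ]
278 187 0.07 [0.669 0.202 0.07 ]
238 187 0.09 [0.657 0.379 0.09 ]
278 172 0.09 [0.739 0.203 0.09 ]
258 172 0.12 [0.718 0.29  0.12 ]
find [(0.482, 0.433, 68, 21, 1.4)] [(0.488, 0.439, 50, 25, 1.56)]
pick 0.30000582598903464 [-0.5  0.3 -1.8] 43.0583
over 0.3009228352170888
dropped 47.6667
[[(0.56, 0.28, 62, 20, -0.99)], []]
```

View pics/s5.png

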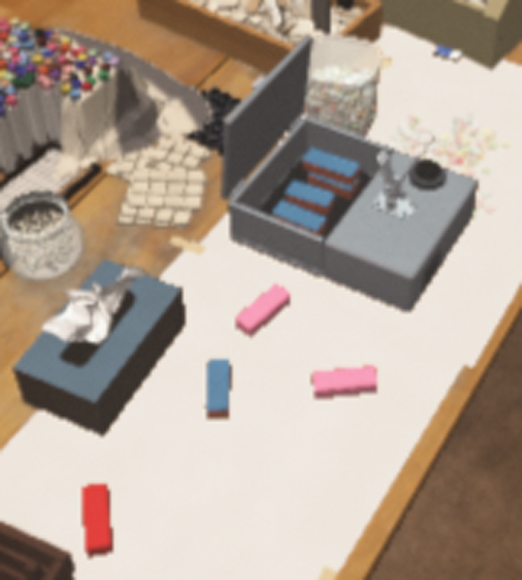

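```bash
sed -i 's/def pick(x,y,a,op=.62)/def pick(x,y,a,op=.62,zg=.004)/; s/bot.line_to(\[x,y,.004\]/bot.line_to([x,y,zg]/' h.py; python3 - <<'E'
from h import *
(x,y),a=find(.562,.278)
if pick(x-.008,y,-1.01,.72,.010): drop(.045,.065)
bot.set_gripper(0)
jgo([.30,-.30,.35],0)
print(look(),bot.current_clock())
s=cam("scene");t=cam("top"); crop(s,275,135,375,235,6,"s6.png"); crop(t,300,160,380,245,7,"t6.png")
E
```

```text
find [(0.56, 0.28, 62, 20, -0.99)] []
pick 0.29966404083247417 [ 0.8 -0.5 -2. ] 53.6333
over 0.3003064708123173
dropped 57.8417
[[], []] 60.8333
```

View pics/s6.png

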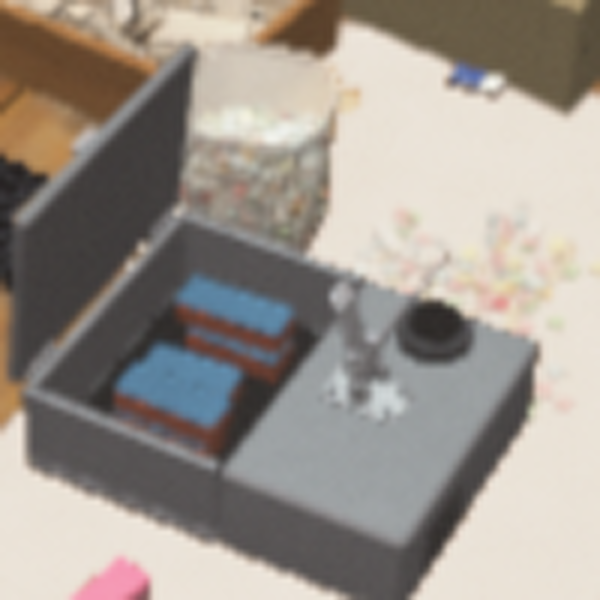

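View pics/t6.png

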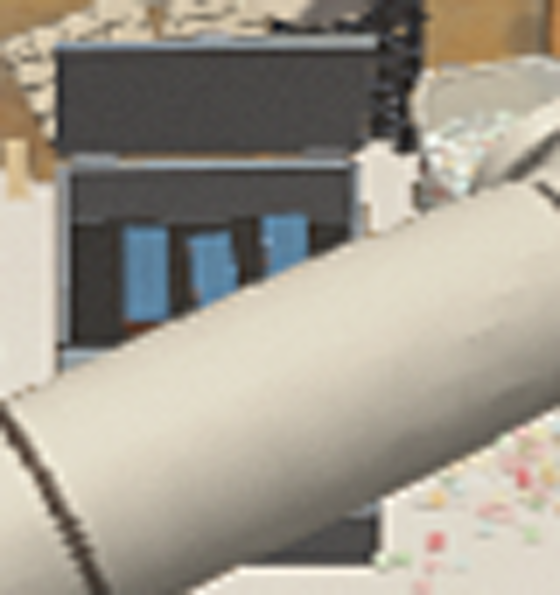

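```bash
python3 - <<'E'
from h import *
s=cam("scene");t=cam("top")
f=lambda X:(((proj(s,X)-[275,135])*6).round(),((proj(t,X)-[300,160])*7).round())
px,py=.494,-.031
for th in(1.57,1.75,2.0):
    d=np.array([np.cos(th)*-1,0,np.sin(th)]); P=np.array([px,py,.094])
    print("lever",th,"tip",f(P+.06*d))
    for ph in(20,28,35): 
        X=P+.018*d+.0905*np.array([-np.sin(np.radians(ph)),0,np.cos(np.radians(ph))]); print("  bail",ph,X.round(3),f(X))
print("pivot",f(P))
for z in(.35,.2): print(bot.inverse_kinematics([.735,.03,z],list(down(np.pi/2))))
E
```

```text
lever 1.57 tip (array([369., 302.]), array([214., 349.]))
  bail 20 [ 0.463 -0.031  0.197] (array([421., 265.]), array([217., 355.]))
  bail 28 [ 0.451 -0.031  0.192] (array([438., 278.]), array([217., 377.]))
  bail 35 [ 0.442 -0.031  0.186] (array([452., 291.]), array([217., 396.]))
lever 1.75 tip (array([353., 297.]), array([214., 334.]))
  bail 20 [ 0.466 -0.031  0.197] (array([416., 263.]), array([217., 351.]))
  bail 28 [ 0.455 -0.031  0.192] (array([433., 276.]), array([217., 373.]))
  bail 35 [ 0.445 -0.031  0.186] (array([447., 289.]), array([217., 392.]))
lever 2.0 tip (array([331., 295.]), array([213., 318.]))
  bail 20 [ 0.471 -0.031  0.195] (array([409., 262.]), array([217., 346.]))
  bail 28 [ 0.459 -0.031  0.19 ] (array([426., 276.]), array([217., 367.]))
  bail 35 [ 0.45  -0.031  0.185] (array([440., 289.]), array([217., 386.]))
pivot (array([364., 375.]), array([212., 400.]))
[-1.22930326e-01  5.65670866e-01  8.20363405e-01 -4.44089210e-16
  1.75555838e+00 -1.69372665e+00]
[-1.22930326e-01  5.86952791e-01  1.07947495e+00 -4.44089210e-16
  1.47516491e+00 -1.69372665e+00]
```

```bash
cat > lid.py <<'E'
from h import *
bot.set_gripper(0)
y=.03; hx=.684; hz=.08; r=.115; w=.010
jgo([.735,y,.35],np.pi/2)
bot.line_to([.735,y,.20],max_speed=.2)
F0=np.array(bot.current_contact_force()); print(F0.round(1))
for th in np.radians(np.r_[95:5:-10,5,2]):
    d=.010+w*np.sin(th)+(.002 if th<.1 else 0)
    p=[hx-r*np.cos(th)+d*np.sin(th),y,hz+r*np.sin(th)+d*np.cos(th)]
    bot.line_to(p,max_speed=.12); F=np.array(bot.current_contact_force())-F0
    print(round(np.degrees(th)),np.round(p,3),F.round(1))
    if np.linalg.norm(F)>20: print("STOP");break
else:
    z=p[2]
    while z>.082:
        z-=.0015; bot.line_to([p[0],y,z],max_speed=.03); F=np.array(bot.current_contact_force())-F0
        if F[2]>8: break
    print("shut at z",z,F.round(1))
    bot.line_to([p[0],y,.30],max_speed=.25)
print(bot.current_clock())
E
python3 lid.py; python3 - <<'E'
from h import *
if bot.current_ee_pos()[2]>.29: jgo([.30,-.30,.35],0)
s=cam("scene");t=cam("top"); a=s["pixels"][135:235,275:375];b=t["pixels"][145:245,300:400]
cv2.imwrite("pics/b7.png",cv2.resize(np.hstack([a,b]),None,fx=4,fy=4,interpolation=2))
E
```

```text
[0.3 0.6 1. ]
95 [0.714 0.03  0.193] [-0.2 -0.7 -1.2]
85 [0.694 0.03  0.196] [-0.2 -1.2 -1.2]
75 [0.673 0.03  0.196] [-0.2 -0.6 -1.7]
65 [0.653 0.03  0.192] [-0.1 -0.4 -0.1]
55 [0.633 0.03  0.185] [-0.6 -1.1 -1.3]
45 [0.615 0.03  0.173] [-0.5 -0.6 -1. ]
35 [0.599 0.03  0.159] [ 0.4 -0.9 -0.6]
25 [0.586 0.03  0.141] [-0.2 -0.5 -0. ]
15 [0.576 0.03  0.122] [-0.4 -0.2 -1.1]
5 [0.571 0.03  0.103] [ 0.1 -0.5 -0.4]
2 [0.57  0.03  0.096] [ 0.5 -1.2 -1.4]
shut at z 0.08885491441373738 [-4.3 -0.4  8.1]
70.0667
```

View pics/b7.png

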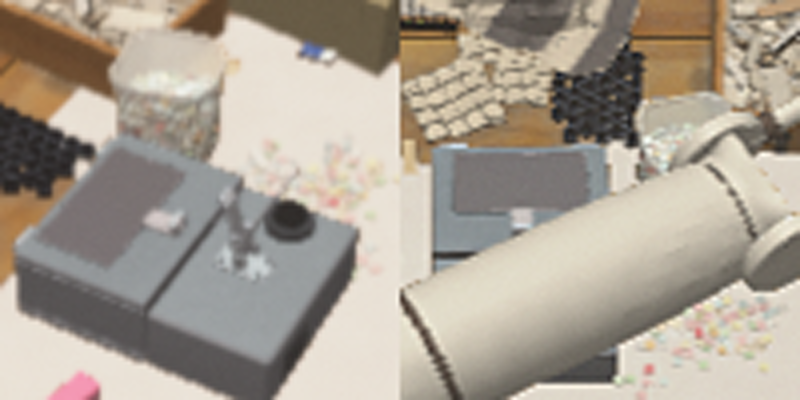

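```bash
python3 - <<'E'
from h import *
y=-.032
jgo([.40,y,.33],np.pi/2)
bot.line_to([.40,y,.172],max_speed=.2)
F0=np.array(bot.current_contact_force())
for x in np.arange(.43,.531,.02):
    bot.line_to([x,y,.172],max_speed=.06); print(round(x,3),(np.array(bot.current_contact_force())-F0).round(1))
bot.hold(.5)
bot.line_to([.53,y,.30],max_speed=.2)
jgo([.30,-.30,.35],0); print(bot.current_clock())
s=cam("scene"); crop(s,285,150,365,230,7,"s8.png")
E
```

```text
0.43 [-0.7  0.2 -1.3]
0.45 [-0.1  0.2  0.3]
0.47 [-0.2  0.1 -0.1]
0.49 [0.3 0.5 0.2]
0.51 [-1.3  0.7  0.1]
0.53 [0.2 0.8 0.8]
81.5667
```

View pics/s8.png

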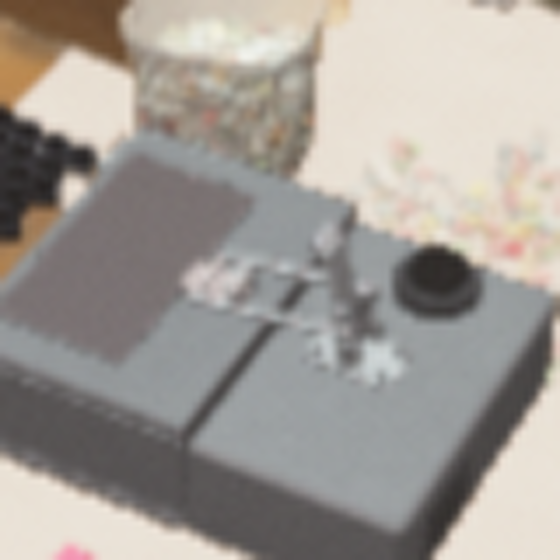

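```bash
python3 - <<'E'
from h import *
y=-.032; px,pz=.494,.094; w=.010; r=.05
jgo([.547,y,.30],np.pi/2)
bot.line_to([.547,y,.142],max_speed=.15)
F0=np.array(bot.current_contact_force())
f=lambda:np.array(bot.current_contact_force())-F0
ok=True
for th in np.radians(np.r_[90:0:-10,5,0,-3]):
    d=.0025+w*np.sin(th)
    p=[px-r*np.cos(th)+d*np.sin(th),y,pz+r*np.sin(th)+d*np.cos(th)]
    bot.line_to(p,max_speed=.06); F=f(); print(round(np.degrees(th)),np.round(p,3),F.round(1))
    if np.linalg.norm(F)>35: ok=False; print("STOP"); break
if ok:
    z=p[2]
    while f()[2]<10 and z>.085:
        z-=.001; bot.line_to([p[0],y,z],max_speed=.02)
    print("home z",z,f().round(1))
    bot.line_to([p[0],y,.30],max_speed=.2)
    jgo([.30,-.30,.35],0)
print(bot.current_clock())
s=cam("scene"); crop(s,285,150,365,230,7,"s9.png")
E
```

```text
90 [ 0.506 -0.032  0.144] [ 0.4 -0.   0.2]
80 [ 0.497 -0.032  0.145] [-1.   0.7 -0. ]
70 [ 0.488 -0.032  0.145] [-1.3  0.1 -0.6]
60 [ 0.479 -0.032  0.143] [-0.2  0.4  0.1]
50 [ 0.47  -0.032  0.139] [-0.   0.2 -0.8]
40 [ 0.461 -0.032  0.133] [-0.7 -0.1 -0.3]
30 [ 0.454 -0.032  0.125] [-1.1  0.2 -0.6]
20 [ 0.449 -0.032  0.117] [-1.1  0.2 -0.1]
10 [ 0.445 -0.032  0.107] [-1.8 -0.5 -0.1]
5 [ 0.444 -0.032  0.102] [-0.2  0.3  0.5]
0 [ 0.444 -0.032  0.096] [-8.3  1.8 19.1]
-3 [ 0.444 -0.032  0.093] [-17.3   4.6  39.8]
STOP
88.9417
```

View pics/s9.png

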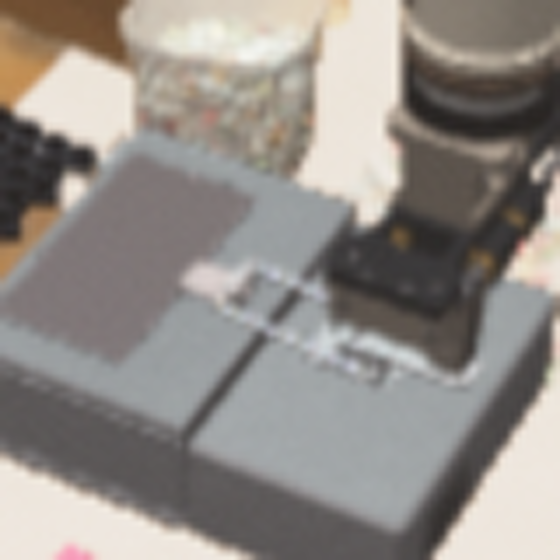

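```bash
python3 - <<'E'
from h import *
p=bot.current_ee_pos(); bot.line_to([p[0],p[1],.30],max_speed=.2)
jgo([.30,-.30,.35],0); print(bot.current_clock())
s=cam("scene"); crop(s,285,150,365,230,7,"s10.png")
E
```

```text
92.15
```

View pics/s10.png

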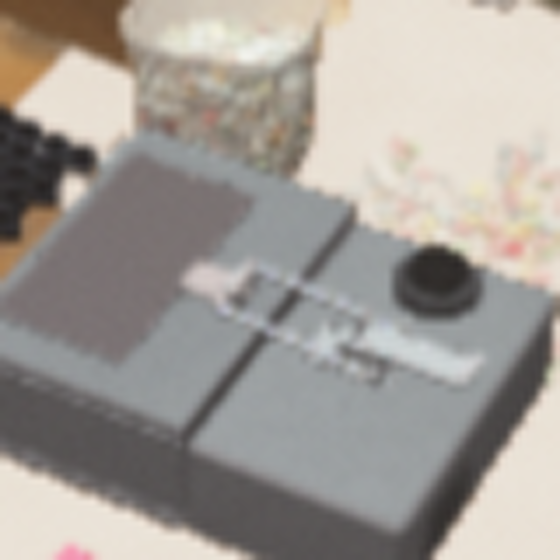

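```bash
python3 - <<'E'
from h import *
x,y=.479,-.097
jgo([x,y,.25],np.pi/2); bot.line_to([x,y,.112],max_speed=.15)
F0=np.array(bot.current_contact_force()); z=.112; L=[]
while z>.075:
    z-=.001; bot.line_to([x,y,z],max_speed=.02); bot.hold(.05); F=np.array(bot.current_contact_force())-F0; L.append((round(z*1e3),round(F[2],1)))
    if F[2]>13: break
print(L); bot.hold(.3)
bot.line_to([x,y,.112],max_speed=.05); bot.line_to([x,y,.30],max_speed=.2)
jgo([.30,-.30,.35],0); bot.hold(.5); print(bot.current_clock(), look())
s=cam("scene"); crop(s,255,130,385,240,6,"s11.png")
E
```

```text
[(111, np.float64(1.1)), (110, np.float64(-0.1)), (109, np.float64(1.3)), (108, np.float64(0.8)), (107, np.float64(0.3)), (106, np.float64(0.3)), (105, np.float64(0.9)), (104, np.float64(0.1)), (103, np.float64(0.2)), (102, np.float64(1.8)), (101, np.float64(2.4)), (100, np.float64(3.5)), (99, np.float64(4.2)), (98, np.float64(4.6)), (97, np.float64(4.5)), (96, np.float64(6.6)), (95, np.float64(13.8))]
104.55 [[], []]
```

View pics/s11.png

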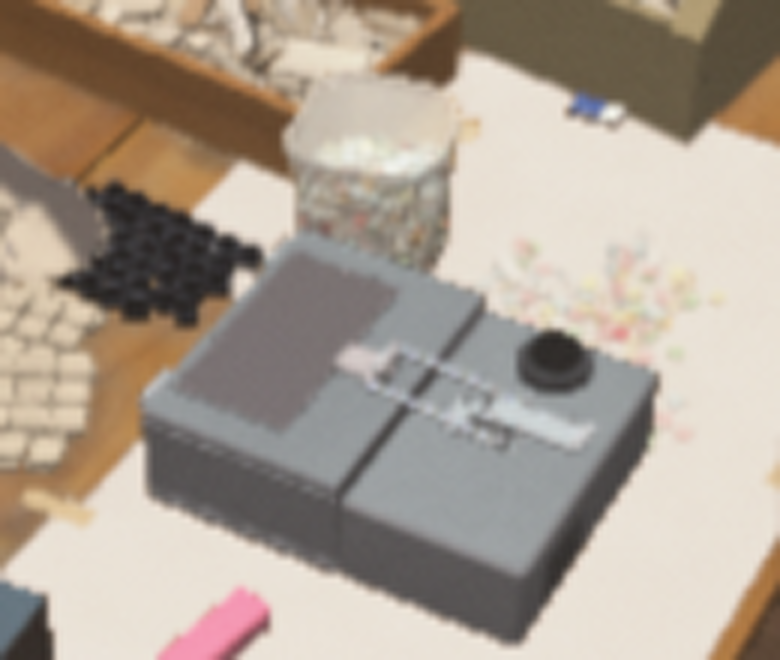

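Spring ramp, then a hard stop, so the button went fully down; it is back up. The latch is home and no offcuts are left on the table.

```bash
python3 -c "
from h import *
bot.job_done(); print(bot.current_clock())"
```

```text
the job is handed in; nothing more can be done
the job is handed in; nothing more can be done
```

The job is done and handed in, at about 105 s on the robot's clock. All five blue-topped offcuts are in the chest, and the pink and red look-alikes were left alone. I then shut the lid, swung the bail over the keeper, pressed the lever home and pressed the start button once.

**Last checks**
- Neither camera finds an offcut on the table. A picture taken before the lid was shut shows all five below the rim.
- The last picture shows the lid flat, the bail taut behind the keeper, the lever lying flat and the button up again.
- The button's force rose along its spring to about 5 N over roughly 6 mm, then jumped to 13.8 N at the hard stop.
- The canister and the eraser look unmoved in the last picture. The glue tube was not in that crop and I did not check it again; the arm went no nearer to it than the two offcuts on the right.

**What disagreed or went over**
- The two cameras differed by about 5 mm in y throughout, so I used the average. Every grasp and press worked with it.
- The final push on the lever read about 40 N in z (about 44 N in all). It was the fingertips against the lever's stop, not the gripper's body. My own 35 N limit stopped it there.

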